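# Hang and lock a shelf bracket

### The arm

A 6-joint arm with a two-finger parallel gripper is mounted at the origin on a cart in front of the work surface, level with it; the furniture and walls round the work are solid. World frame = base frame: x ahead of the robot, y to its left, z up, the work surface at z = 0. Lengths are in m, angles in rad, forces in N, time in s.
With the tool pointing down it reaches from about 0.425 to 0.95 m from the base axis. Payload 3.5 kg.
Tool frame: the origin (TCP) lies at the very end of the fingers, on their centre line; the grasp point (between the pads) lies 19 mm behind it; z points along the fingers, y is the line along which they close (so a half turn about z gives the same grasp; the last joint's range is limited). The gripper opens to 85 mm and grips with 20 to 120 N. Pads are 22 mm wide; open, the fingers measure 114 mm over their backs; the gripper's body (76 mm by 85 mm) begins 54 mm behind the grasp point. The pads swing forward as they close: fully open they stand 13 mm farther back than shut.
Start: joints at [0.968, 0.286, 1.577, -0, 1.279, -0.15], TCP at [0.295, 0.607, 0.231] pointing down, gripper open.
Joint ranges: [-2.77, 2.77], [-0.9, 2.22], [0.21, 2.48], [-1.53, 4.67], [0.24, 2.81], [-2.84, 2.84]. Speed limits (rad/s): [2.79, 2.79, 3.14, 3.14, 3.14, 3.14].

### API

Orientations are given as a unit quaternion [x, y, z, w].
In Python, from plant import ctrl gives the robot as it stands.
- The arm moves only by the tool carry_out, never from a script. Its argument "deltas" is one flat list of numbers, 6 for each row, row after row: the shift along the tool's x, y, z in m, then the turn, a rotation vector about the tool's x, y, z in rad. A call has 1 to 5 rows; each row is the pose to reach, as a shift and turn from the pose commanded when the call began, along the tool's axes at that moment; what a row does not reach only later rows make up. A row lasts 1/8 s, in which the tool goes at most 62.5 mm and 10.7 degrees, less where a joint would pass 70% of its speed; a pose out of reach is approached as far as the arm can. A call with a gripper value outside its range is refused whole. "grip" is the opening in per cent of the stroke, from 0 (shut) to 100 (fully open), set as the call begins (left out, the last holds). The fingers move at their own pace and stop on an object; "grip_force" is the grip in N (left out, the last holds). Time passes only in rows, so rows that repeat a pose let the fingers close. It gives the time, the measured TCP pose, the force, the opening and the grip force at its end, in the units of the state.
- ctrl.get_state(): the state, without advancing time (a new reading comes with each control period).
- ctrl.read_camera(name): name is "side" or "top" or "wrist"; returns (picture, depth): 384x512x3 uint8, red, green, blue; 384x512 float32, m along the optical axis (not along the pixel's ray), 0 where there is no reading.
- ctrl.camera_model(name): a dict with "intrinsics" (3x3 intrinsics, pixels), "k1" (the pictures are not rectified: a ray, as slopes to the right and down, at radius r is drawn at 1 + k1 r^2 times it, then the intrinsics apply), "extrinsics" (4x4, takes a point from world to camera coordinates); the wrist camera has in their place "hand_eye" (4x4, takes a point from camera to tool coordinates, whose origin is the TCP and whose axes are the flange's). Camera axes: x right, y down, z forward; pixel columns grow to the right and rows downward; lengths in m; the calibration is good to about 2 mm. A picture is of the moment at which its call begins: read the wrist's pose just before it. camera_model takes no time and is no camera call.
- ctrl.sign_off(): hands the job in; it is judged then, once.
Trained networks look in the newest picture that a camera, given by its name, has taken for a name from the list of things; names that differ only in an ending like _2 or _b are one class to them, and where a whole thing is asked for, a point or a joint stands for the part that bears it (a point fixed in the world has none). Each returns a list of dicts, best first, with "score" (0 to 1); they miss things now and then, are a little off and sometimes report something else, mostly with a low value. They report only what shows in the picture. A call takes as long as a camera call.
- ctrl.find_in(camera, query): "uv" ([column, row] in pixels, amid what is visible of it).
The state is a dict: "time": time; "qpos": joint angles; "dq": joint speeds; "joint_efforts": joint torques, N m; "eef_pos": TCP position; "tcp_rot": TCP orientation; "contact_force": force on the tool from outside, world axes, zero at the start; "wrist_torque": the same for the moment, N m; "opening": opening from 0.0 (shut) to 1.0 (fully open); "finger_force": force on a finger pad.
Only numpy, scipy, OpenCV 4.12 (cv2) and the standard library are available. Lean on these libraries where they do the work, as an engineer would, in place of code of your own. Each camera call takes 0.05 s, during which the arm holds its last target. There are 200 camera calls.

### The job

Hang the loose yellow shelf bracket on the slotted upright: put both of its hooks through the two slots, lower it so that it hangs, then press it straight down until it is fully home and the red catch has snapped out over its bottom edge. The strip's height was not measured, so feel for the slots, push no harder than it takes (never more than 30 N on the rack), let go at the end, and leave the small blue bin where it is.

Things in the scene. Friction and masses are not known exactly. Their poses are not given: they have to be found in the camera images.
- bracket: Loose yellow steel bracket, 0.24 to 0.36 kg, standing on its shelf plate. Origin: centre of the underside; x to the rear (hook side), z up; mm. Shelf plate x -75 to 69, y -30 to 30, z 0 to 6, front lip to z 22. Web 10 thick (y -5 to 5), x -30 to 69, z 6 to 116. Rear plate x 69 to 75, y -25 to 25, z 0 to 118. Press pad x 34 to 75, y -15 to 15, z 116 to 122. Centre of mass near x 7
- grip (a point): On the bracket's 10 mm thick web at bracket (5, 0, 98) mm, 18 mm below its top edge and near the centre of mass: pinch here from above, across the bracket's y. Axes as the bracket
- press_pad (a point): Centre of the flat top of the bracket's press pad, bracket (48, 0, 122) mm, 27 mm in front of the rear face: press down here. Axes as the bracket
- back_edge (a point): Lower rear edge of the bracket, centre, bracket (75, 0, 0) mm. Axes as the bracket. A window in the rear plate, 28 mm wide, z 3 to 26 mm, takes the catch; the 3 mm bar below it (the bottom edge) must go under the catch
- hook (a point): Tip of the bracket's upper hook: lower end of its lip, bracket (88, 0, 82) mm. Axes as the bracket. Two steel hooks, 12 mm wide on the centre line: necks x 75 to 84, z 99 to 107 and z 44 to 52 mm; each ends in a down-turned lip x 83 to 88 that reaches 17 mm below its neck
- rack: Fixed grey rack, base 115 x 140 x 12 mm, upright channel to z 188 mm with an aluminium strip 68 mm wide on its front. Origin: on the table under the channel; z up; hooks go in along +x. Strip x -20 (front face) to -14 mm, open behind. The strip is clamped h higher than its lowest setting; h is 0 to 26 mm, differs each run and is NOT reported: feel for the slots. Strip top z 191+h
- strip_face (a point): Fixed point at rack (-20, 0, 45) mm, in the plane of the strip's front face; axes as the rack. A home bracket has its back_edge h above this point (h 0 to 26 mm, unknown). Below home, a dark ledge with its top 3 mm under the bracket stands out 20 mm and carries the seat pin
- slots (a point): Fixed point at rack (-20, 0, 144) mm: lower end of the upper slot if h were 0; axes as the rack. Slots on the centre line, 18 mm wide: rack z 144+h to 175+h and 89+h to 120+h mm. The hooks pass in when the bracket's underside is 17 to 23 mm above home (62+h to 68+h); home is underside at 45+h, necks on the slots' lower ends
- catch (a joint): Red sprung catch in the strip, 20 mm wide, m. 0: out, tip 4.5 mm proud of the face. Hooked in, the bracket comes to hang on its sloping top 5 to 13 mm above home. Pushing down from there (about 8 to 20 N) drives it in by 1.5 to 4.5 mm until the bracket's bottom edge has passed below it; then it springs back to 0 through the window: locked
- seat_pin (a joint): Green sprung pin (about 1 N, damped, so it cushions the last 6 mm), 6 mm dia., standing on the ledge under the bracket's rear end, m, positive down. 0: up. A bracket that is fully home holds it down by about 0.006; it stays 0 until the bracket is within 6 mm of home
- blue_bin: Small blue plastic bin, 68 x 77 x 70 mm, a bystander. Origin: centre of its underside

How it is judged:
By the outcome, as a careful person would: the job done as asked, in the order asked, and still so for the second after the job is handed in, with the robot touching nothing.
It also fails if it takes over 72 s, if anything falls off the work surface, if the arm or the gripper's body presses on something with over 40 N, if the wrist force passes 120 N, or if a joint passes its speed limit or range.

## Working session

There is one attempt and no reset: what is moved stays moved. The work goes in short steps, Python scripts to look and compute and a tool call to move; the robot and the scene stay as the last step left them, time stands still between calls to the robot, and variables do not carry over. Pictures are saved under pics/ and viewed, at most 10 in all, crops included, and the job is handed in when it is done.

Besides the shell and the picture viewer there is one more tool, called after "Call:" as a command line: name --argument value ..., lists and objects as JSON in quotes. carry_out: Moves the arm, as the interface text tells. Its arguments: {"type":"object","properties":{"deltas":{"type":"array"},"grip":{"type":"number"},"grip_force":{"type":"number"}},"required":["deltas"]}

```bash
ls; mkdir -p pics; cat > h.py <<'E'
import numpy as np, cv2, sys
from scipy.spatial.transform import Rotation as R
from plant import ctrl
def model(n):
    m=ctrl.camera_model(n); return m
def cam_pose(n,st=None):
    m=ctrl.camera_model(n)
    if n=="wrist":
        T=np.eye(4);T[:3,:3]=R.from_quat(st["tcp_rot"]).as_matrix();T[:3,3]=st["eef_pos"]
        return T@np.array(m["hand_eye"])
    return np.linalg.inv(np.array(m["extrinsics"]))
def slopes(n,uv):
    m=ctrl.camera_model(n);K=np.array(m["intrinsics"],float);k=float(np.ravel(m["k1"])[0])
    return cv2.undistortPoints(np.array(uv,float).reshape(-1,1,2),K,np.array([k,0,0,0,0.]))[:,0]
def deproj(n,uv,d,st=None):
    s=slopes(n,uv);T=cam_pose(n,st);d=np.ravel(d)
    p=np.c_[s*d[:,None],d]
    return p@T[:3,:3].T+T[:3,3]
def proj(n,P,st=None):
    m=ctrl.camera_model(n);K=np.array(m["intrinsics"],float);k=float(np.ravel(m["k1"])[0])
    W=np.linalg.inv(cam_pose(n,st))
    return cv2.projectPoints(np.array(P,float).reshape(-1,1,3),cv2.Rodrigues(W[:3,:3])[0],W[:3,3],K,np.array([k,0,0,0,0.]))[0][:,0]
def cloud(n,d,st=None):
    v,u=np.mgrid[0:384,0:512]
    P=deproj(n,np.c_[u.ravel(),v.ravel()],d.ravel(),st).reshape(384,512,3)
    P[d<=0]=np.nan
    return P
def save(n,name,st=None):
    st=ctrl.get_state();rgb,d=ctrl.read_camera(n);cv2.imwrite(f"pics/{name}.png",rgb[:,:,::-1]);np.savez(f"pics/{name}.npz",rgb=rgb,d=d,pos=st["eef_pos"],rot=st["tcp_rot"])
    return rgb,d,st
E
cat > a.py <<'E'
from h import *
np.set_printoptions(precision=4,suppress=True)
for n in("side","top","wrist"):
    rgb,d,st=save(n,n+"0")
    print(n,cam_pose(n,st).round(3).tolist())
    for q in("bracket","press_pad","rack","hook","catch","seat_pin","blue_bin"):
        for r in ctrl.find_in(n,q)[:2]:
            u,v=map(int,r["uv"]);print(n,q,round(r["score"],2),r["uv"],deproj(n,[r["uv"]],[d[v,u]],st)[0])
print(ctrl.get_state())
a=[cv2.imread(f"pics/{n}0.png") for n in("side","top")]
E
python3 a.py; python3 -c "
import cv2,numpy as np
a=[cv2.resize(cv2.imread('pics/%s0.png'%n),(400,300)) for n in('side','top','wrist')]
cv2.imwrite('pics/m.png',np.vstack([np.hstack(a[:2]),np.hstack([a[2],a[2]*0])]))"
```

```text
pics
side [[0.964, -0.121, 0.235, 0.318], [-0.264, -0.413, 0.872, -0.748], [-0.009, -0.903, -0.43, 0.551], [0.0, 0.0, 0.0, 1.0]]
side bracket 0.73 [264.9, 255.7] [ 0.5215 -0.0531  0.0518]
side press_pad 0.9 [266.3, 256.0] [ 0.5254 -0.0505  0.0486]
side rack 0.63 [267.3, 178.4] [0.6224 0.2669 0.0843]
side hook 0.63 [268.7, 255.3] [ 0.5305 -0.0513  0.05  ]
side blue_bin 0.65 [312.4, 233.6] [0.6522 0.0004 0.053 ]
top [[0.025, -0.984, 0.177, 0.415], [-1.0, -0.022, 0.019, 0.133], [-0.015, -0.178, -0.984, 0.984], [0.0, 0.0, 0.0, 1.0]]
top bracket 0.58 [341.1, 202.9] [ 0.5221 -0.0399  0.0681]
top press_pad 0.57 [339.9, 204.0] [ 0.5223 -0.0417  0.043 ]
top rack 0.69 [193.1, 154.6] [0.6031 0.2878 0.1794]
top hook 0.58 [341.0, 208.7] [ 0.5095 -0.0411  0.0595]
top catch 0.66 [338.9, 205.9] [ 0.5194 -0.0422  0.0274]
top seat_pin 0.21 [195.3, 154.2] [0.6431 0.3143 0.0132]
top blue_bin 0.68 [313.0, 142.0] [0.6841 0.0173 0.0017]
wrist [[0.438, 0.856, 0.274, 0.227], [0.899, -0.417, -0.134, 0.643], [-0.001, 0.305, -0.952, 0.374], [0.0, 0.0, 0.0, 1.0]]
{'time': 1.2, 'qpos': array([ 0.968 ,  0.2863,  1.5767, -0.    ,  1.2786, -0.15  ]), 'dq': array([ 0.001 ,  0.0023,  0.0005, -0.0001, -0.0013, -0.0014]), 'joint_efforts': array([  0.0015, -40.5964, -29.2936,  -0.    ,   0.0005,  -0.    ]), 'eef_pos': array([0.2952, 0.607 , 0.2313]), 'tcp_rot': array([ 0.2244,  0.9745, -0.    ,  0.    ]), 'contact_force': array([ 0.2376,  0.2016, -0.119 ]), 'wrist_torque': array([-0.0652, -0.0291,  0.0839]), 'finger_force': 0.0, 'opening': 0.9994357330732436}
```

View pics/m.png

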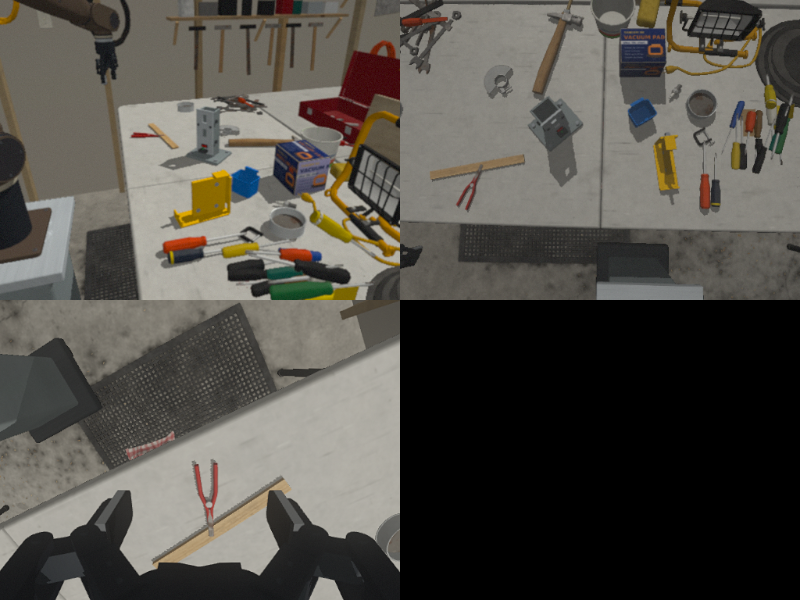

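```bash
cat > b.py <<'E'
from h import *
np.set_printoptions(precision=4,suppress=True)
c=[]
for n in("side","top"):
    f=np.load(f"pics/{n}0.npz");P=cloud(n,f["d"]);rgb=f["rgb"].astype(int)
    hsv=cv2.cvtColor(f["rgb"],cv2.COLOR_RGB2HSV)
    ok=np.isfinite(P[...,0])
    yl=ok&(hsv[...,0]>18)&(hsv[...,0]<35)&(hsv[...,1]>130)&(np.hypot(P[...,0]-.53,P[...,1]+.045)<.15)&(P[...,2]>.01)&(P[...,2]<.14)
    rk=ok&(np.hypot(P[...,0]-.62,P[...,1]-.28)<.13)&(P[...,2]>.02)&(hsv[...,1]<70)
    print(n,yl.sum(),rk.sum(),P[rk][:,2].max(),np.percentile(P[rk],[2,50,98],axis=0).tolist())
    np.savez(f"pics/{n}_c.npz",b=P[yl],r=P[rk])
    for q in((0.53,-.045,.06),(.62,.28,.1)):
        u,v=proj(n,[q])[0].astype(int);w=40 if n=="top" else 50
        a=f["rgb"][max(v-w,0):v+w,max(u-w,0):u+w,::-1];c.append(cv2.resize(a,(400,300) if 0 else (300,300),interpolation=cv2.INTER_CUBIC))
        print(n,q,(u,v))
cv2.imwrite("pics/c.png",np.vstack([np.hstack(c[:2]),np.hstack(c[2:])]))
E
python3 b.py
```

```text
side 2275 1689 0.19311218890572385 [[0.5864534595869596, 0.2594362214668669, 0.028342359293913953], [0.6226173260512949, 0.2829262079326408, 0.11652523974550516], [0.6683233560035412, 0.3366396282619822, 0.189328369240265]]
side (0.53, -0.045, 0.06) (np.int64(267), np.int64(249))
side (0.62, 0.28, 0.1) (np.int64(265), np.int64(171))
top 840 1503 0.19571720912929214 [[0.5865534073573961, 0.2608751417759486, 0.039539459927624664], [0.6246503831232139, 0.29967179690158907, 0.14026106178953335], [0.6620669310723893, 0.33700853013050147, 0.1932452549519226]]
top (0.53, -0.045, 0.06) (np.int64(342), np.int64(199))
top (0.62, 0.28, 0.1) (np.int64(203), np.int64(155))
```

View pics/c.png

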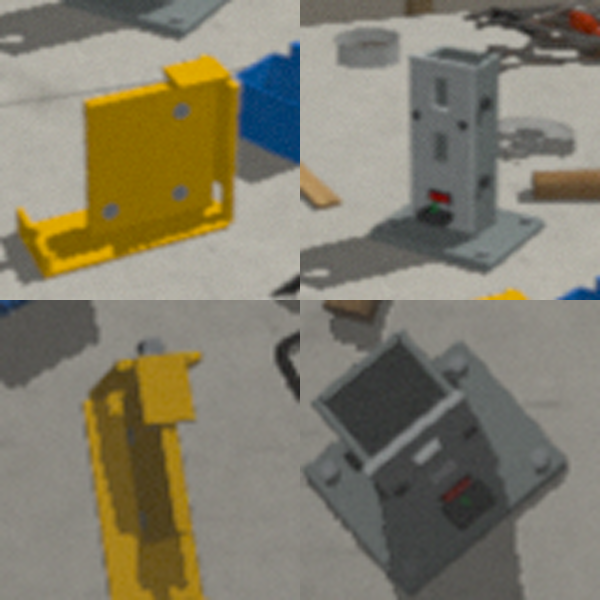

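```bash
cat > fit.py <<'E'
from h import *
from scipy.optimize import least_squares
np.set_printoptions(precision=4,suppress=True)
def box(x0,x1,y0,y1,z0,z1):return np.array([[x0,y0,z0],[x1,y1,z1]])/1000.
BR=[box(-75,69,-30,30,0,6),box(-75,-69,-30,30,0,22),box(-30,69,-5,5,6,116),box(69,75,-25,25,0,118),box(34,75,-15,15,116,122)]
def rackb(h):return [box(-20,-14,-34,34,30,191+1000*h)]
def sdf(P,B):
    D=[]
    for a,b in B:
        q=np.abs(P-(a+b)/2)-(b-a)/2
        D.append(np.linalg.norm(np.maximum(q,0),axis=1)+np.minimum(q.max(1),0))
    return np.min(D,axis=0)
def loc(P,x,y,t,z=0):
    c,s=np.cos(t),np.sin(t);d=P-[x,y,z]
    return np.c_[c*d[:,0]+s*d[:,1],-s*d[:,0]+c*d[:,1],d[:,2]]
def fitb(P,p0,z=True):
    f=lambda p:sdf(loc(P,*p),BR)
    best=min((least_squares(f,p0+np.r_[0,0,e,0],loss="soft_l1",f_scale=.002) for e in np.radians([-15,-7,0,7,15])),key=lambda r:r.cost)
    return best.x,np.median(np.abs(best.fun))
if __name__=="__main__":
    for n in (["side"],["top"],["side","top"]):
        P=np.vstack([np.load(f"pics/{k}_c.npz")["b"] for k in n])
        x,e=fitb(P,np.array([.53,-.045,-.1,0]));print(n,x,np.degrees(x[2]),e)
    for n in ("side","top"):
        P=np.load(f"pics/{n}_c.npz")["r"]
        # front face plane: RANSAC on vertical planes whose normal points toward robot
        rng=np.random.default_rng(0);best=(0,)
        for th in np.radians(np.arange(0,90,.5)):
            d=P[:,:2]@[np.cos(th),np.sin(th)]
            hh,e=np.histogram(d,np.arange(.3,1.1,.002));i=hh.argmax()
            if hh[i]>best[0]:best=(hh[i],th,e[i]+.001)
        m=np.abs(P[:,:2]@[np.cos(best[1]),np.sin(best[1])]-best[2])<.003
        Q=P[m];c=Q.mean(0);w,V=np.linalg.eigh(np.cov((Q-c).T));nn=V[:,0]*np.sign(V[0,0])
        t=np.arctan2(nn[1],nn[0]);l=-np.sin(t)*Q[:,0]+np.cos(t)*Q[:,1]
        lo,hi=np.percentile(l,[.5,99.5]);fd=np.cos(t)*c[0]+np.sin(t)*c[1]
        mid=(lo+hi)/2
        ctr=np.array([np.cos(t),np.sin(t)])*fd+np.array([-np.sin(t),np.cos(t)])*mid
        print(n,best,len(Q),"yaw",np.degrees(t),"nz",nn[2],"width",hi-lo,"facectr",ctr,"zmax",np.percentile(Q[:,2],[95,99,100]))
E
python3 fit.py
```

```text
['side'] [ 0.5085 -0.0478  0.1362 -0.0007] 7.805964754348254 0.0006376432313095074
['top'] [ 0.5071 -0.0467  0.1259  0.0008] 7.213256402907228 0.0005583376072644253
['side', 'top'] [ 0.5082 -0.0476  0.1339  0.0002] 7.673544317701132 0.0008172484080459621
side (np.int64(399), np.float64(0.7330382858376184), np.float64(0.6430000000000003)) 872 yaw 41.99507681695576 nz -0.0008459822228857037 width 0.06978604782802927 facectr [0.6091 0.2841] zmax [0.1853 0.1913 0.1923]
top (np.int64(462), np.float64(0.7243116395776468), np.float64(0.6430000000000003)) 571 yaw 42.15526707308392 nz -0.004647268246583854 width 0.06687105448314148 facectr [0.6079 0.2838] zmax [0.1922 0.1943 0.1957]
```

```bash
cat > d.py <<'E'
from h import *
np.set_printoptions(precision=1,suppress=True,linewidth=200)
for n,c,y in(("side",(.6091,.2841),42.0),("top",(.6079,.2838),42.1)):
    g=cv2.imread(f"pics/{n}0.png").astype(np.float32);t=np.radians(y)
    z=np.arange(20,210,1.)/1000;l=np.arange(-45,46,1.)/1000
    L,Z=np.meshgrid(l,z[::-1])
    P=np.stack([c[0]-np.sin(t)*L,c[1]+np.cos(t)*L,Z],-1)
    uv=proj(n,P.reshape(-1,3)).reshape(*L.shape,2).astype(np.float32)
    im=cv2.remap(g,uv[...,0],uv[...,1],cv2.INTER_LINEAR)
    cv2.imwrite(f"pics/r_{n}.png",cv2.resize(im,None,fx=4,fy=3,interpolation=cv2.INTER_NEAREST))
    gr=im.mean(2);col=gr[:,41:50].mean(1);ref=(gr[:,20:28].mean(1)+gr[:,63:70].mean(1))/2
    for i in range(0,190,2):
        print(int(z[::-1][i]*1000),int(col[i]-ref[i]),int(ref[i]),int(im[i,40:50,2].mean()-im[i,40:50,:2].mean()),end=" | ")
    print()
a=[cv2.imread(f"pics/r_{n}.png") for n in("side","top")];cv2.imwrite("pics/r.png",np.hstack(a))
E
python3 d.py
```

```text
209 7 165 4 | 207 10 152 1 | 205 7 137 -2 | 203 -2 126 -5 | 201 -19 123 -5 | 199 -32 125 -5 | 197 -37 130 -4 | 195 -30 137 -3 | 193 -21 141 -4 | 191 -5 129 -4 | 189 -1 115 -3 | 187 0 105 -3 | 185 0 102 -3 | 183 0 104 -3 | 181 0 105 -3 | 179 -1 104 -3 | 177 -7 105 -3 | 175 -17 104 -4 | 173 -25 105 -4 | 171 -29 105 -4 | 169 -29 105 -4 | 167 -30 106 -4 | 165 -30 106 -4 | 163 -29 105 -4 | 161 -27 104 -4 | 159 -25 104 -5 | 157 -23 104 -5 | 155 -24 104 -4 | 153 -25 104 -4 | 151 -18 104 -4 | 149 -2 104 -4 | 147 14 104 -3 | 145 23 104 -4 | 143 16 104 -4 | 141 7 102 -4 | 139 8 96 -3 | 137 18 86 -3 | 135 25 80 -3 | 133 26 78 -3 | 131 23 82 -3 | 129 15 91 -3 | 127 8 98 -3 | 125 1 102 -4 | 123 -5 104 -3 | 121 -15 105 -4 | 119 -24 106 -4 | 117 -28 104 -4 | 115 -29 104 -4 | 113 -31 105 -4 | 111 -33 105 -4 | 109 -32 105 -5 | 107 -31 104 -4 | 105 -32 104 -4 | 103 -31 104 -4 | 101 -30 104 -4 | 99 -32 104 -4 | 97 -31 105 -4 | 95 -27 105 -3 | 93 -20 104 -2 | 91 -12 104 -3 | 89 -5 104 -4 | 87 0 105 -3 | 85 1 105 -3 | 83 1 105 -3 | 81 0 105 -3 | 79 0 106 -4 | 77 0 106 -3 | 75 1 105 -3 | 73 0 105 -3 | 71 
[... 1148 characters left out ...]
03 14 66 0 | 101 14 66 0 | 99 13 66 0 | 97 12 66 0 | 95 10 66 0 | 93 8 65 0 | 91 6 65 0 | 89 4 65 0 | 87 3 65 0 | 85 2 65 0 | 83 1 65 0 | 81 0 65 0 | 79 0 66 0 | 77 -1 66 0 | 75 -2 66 0 | 73 -3 66 0 | 71 -5 66 1 | 69 -7 65 2 | 67 -10 65 5 | 65 -12 65 8 | 63 -15 65 12 | 61 -17 65 18 | 59 -18 65 23 | 57 -18 65 28 | 55 -18 65 33 | 53 -17 65 36 | 51 -17 65 37 | 49 -16 65 37 | 47 -15 65 36 | 45 -15 65 33 | 43 -16 65 30 | 41 -16 65 26 | 39 -17 65 22 | 37 -18 65 17 | 35 -19 65 13 | 33 -19 65 8 | 31 -19 64 4 | 29 -18 64 0 | 27 -18 64 -1 | 25 -17 64 -3 | 23 -17 64 -5 | 21 -16 64 -5 | [ WARN:0@0.208] global loadsave.cpp:1063 imwrite_ Unsupported depth image for selected encoder is fallbacked to CV_8U.
```

View pics/r.png

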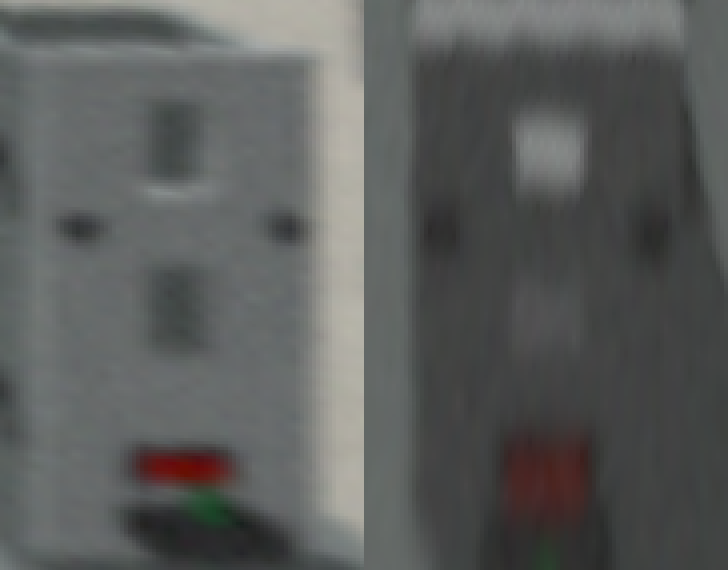

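```bash
cat >> h.py <<'E'
def Rdown(yaw_y):  # tool down with tool y axis at world angle yaw_y (deg)
    a=np.radians(yaw_y);y=np.array([np.cos(a),np.sin(a),0]);z=np.array([0,0,-1.])
    return np.c_[np.cross(y,z),y,z]
def delta(pos,Rm,st=None):
    st=st or ctrl.get_state();R0=R.from_quat(st["tcp_rot"]).as_matrix()
    d=R0.T@(np.array(pos)-st["eef_pos"]);rv=R.from_matrix(R0.T@Rm).as_rotvec()
    n=max(np.linalg.norm(d)/.0625,np.degrees(np.linalg.norm(rv))/10.7)
    print("delta",d.round(4).tolist(),rv.round(4).tolist(),"rows>=",round(n,2));return d,rv
E
cat > v.py <<'E'
from h import *
f=np.array([.6085,.284,.12]);n=np.array([np.cos(np.radians(42)),np.sin(np.radians(42)),0])
Rm=R.from_rotvec(np.radians(-28)*np.array([np.cos(np.radians(132)),np.sin(np.radians(132)),0])).as_matrix()@Rdown(132)
T=np.array(ctrl.camera_model("wrist")["hand_eye"])
print(Rm, "camz",Rm@T[:3,2])
cz=Rm@T[:3,2]; cam=f-.27*cz
pos=cam-Rm@T[:3,3]; print(pos); delta(pos,Rm)
E
python3 v.py
```

```text
[[-6.56157935e-01 -6.69130606e-01  3.48885363e-01]
 [-5.90807258e-01  7.43144825e-01  3.14137791e-01]
 [-4.69471563e-01  3.81961362e-18 -8.82947593e-01]] camz [ 0.53293035  0.47871992 -0.69771949]
[0.56650378 0.24377582 0.2187327 ]
delta [-0.4028, -0.208, 0.0126] [-0.2895, -0.4296, -1.1609] rows>= 7.26
```

Call:
carry_out --deltas '[-0.05, -0.026, -0.015, -0.036, -0.054, -0.145, -0.1, -0.052, -0.03, -0.072, -0.107, -0.29, -0.15, -0.078, -0.035, -0.109, -0.161, -0.435, -0.2, -0.104, -0.04, -0.145, -0.215, -0.58, -0.25, -0.13, -0.04, -0.181, -0.269, -0.726]' --grip 100

```text
time: 1.82
eef_pos: [0.4633, 0.3809, 0.2725]
tcp_rot: [-0.138, 0.978, 0.057, 0.149]
contact_force: [1.1, -0.2, 1.1]
opening: 1.002
finger_force: 0.0
```

```bash
python3 v.py|tail -1
```

```text
delta [-0.0421, -0.1639, 0.058] [-0.1086, -0.1584, -0.4338] rows>= 2.86
```

Call:
carry_out --deltas '[-0.013, -0.055, 0.016, -0.036, -0.053, -0.145, -0.028, -0.11, 0.035, -0.072, -0.106, -0.29, -0.042, -0.164, 0.058, -0.109, -0.158, -0.434, -0.042, -0.164, 0.058, -0.109, -0.158, -0.434]'

```text
time: 2.33
eef_pos: [0.5635, 0.243, 0.2174]
tcp_rot: [-0.347, 0.907, 0.087, 0.225]
contact_force: [0.5, 0.9, 0.2]
opening: 1.0
finger_force: 0.0
```

```bash
cat > w.py <<'E'
from h import *
rgb,d,st=save("wrist","wrack")
for q in("catch","seat_pin","rack"):
    print(q,[(round(r["score"],2),r["uv"]) for r in ctrl.find_in("wrist",q)[:2]])
print(st["eef_pos"],R.from_quat(st["tcp_rot"]).as_matrix().round(3).tolist(),np.isfinite(d).mean(),(d>0).mean())
E
python3 w.py
```

```text
catch [(0.52, [253.4, 182.1]), (0.45, [254.0, 147.1])]
seat_pin [(0.39, [253.4, 133.2])]
rack [(0.71, [251.6, 180.6])]
[0.5635018  0.24302575 0.21736758] [[-0.659, -0.667, 0.348], [-0.59, 0.745, 0.313], [-0.468, 0.001, -0.884]] 1.0 0.9960123697916666
```

View pics/wrack.png

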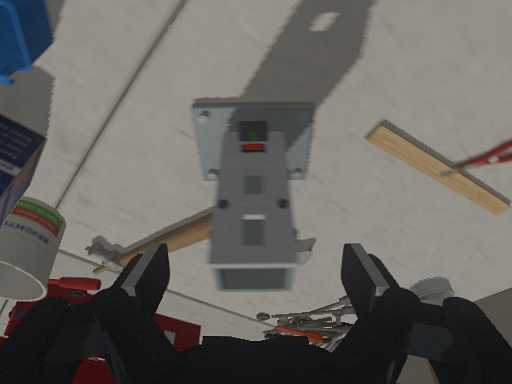

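```bash
cat > w2.py <<'E'
from h import *
np.set_printoptions(precision=4,suppress=True,linewidth=180)
f=np.load("pics/wrack.npz");st=dict(eef_pos=f["pos"],tcp_rot=f["rot"])
P=cloud("wrist",f["d"],st).reshape(-1,3);P=P[np.isfinite(P[:,0])]
t=np.radians(42.)
for _ in range(3):
    n=np.array([np.cos(t),np.sin(t)]);l=np.array([-n[1],n[0]])
    dd=P[:,:2]@n;ll=P[:,:2]@l-np.array([.6085,.284])@l
    m=(abs(ll)<.045)&(P[:,2]>.07)&(P[:,2]<.2)&(abs(dd-.6422)<(.012 if _==0 else .004))
    Q=P[m];c=Q.mean(0);V=np.linalg.eigh(np.cov((Q-c).T))[1];nn=V[:,0]*np.sign(V[0,0]);t=np.arctan2(nn[1],nn[0])
print("yaw",np.degrees(t),"nz",nn[2],len(Q),"n.c",c@np.r_[np.cos(t),np.sin(t),0])
n=np.array([np.cos(t),np.sin(t)]);l=np.array([-n[1],n[0]]);lq=Q[:,:2]@l;lo,hi=np.percentile(lq,[.5,99.5])
ctr=c[:2]+n*0+l*((lo+hi)/2-c[:2]@l);print("width",hi-lo,"ctr",ctr,"zmax",np.percentile(Q[:,2],[98,99.5,100]))
off=(c@nn) # plane nn.p=off
g=f["rgb"][...,::-1].astype(np.float32)
L,Z=np.meshgrid(np.arange(-45,46)/1000,np.arange(209,19,-1)/1000)
XY=ctr[None,None]+L[...,None]*l; 
P3=np.dstack([XY,Z]); s=(off-P3@nn)/(nn[:2]@n); P3[...,:2]+=s[...,None]*n
uv=proj("wrist",P3.reshape(-1,3),st).reshape(*L.shape,2).astype(np.float32)
im=cv2.remap(g,uv[...,0],uv[...,1],cv2.INTER_LINEAR);cv2.imwrite("pics/rw.png",cv2.resize(im.astype(np.uint8),None,fx=4,fy=3))
gr=im.mean(2);col=gr[:,42:49].mean(1);ref=(gr[:,20:28].mean(1)+gr[:,63:70].mean(1))/2;red=im[:,40:50,2].mean(1)-im[:,40:50,:2].mean((1,2))
print([(209-i,int(col[i]-ref[i]),int(ref[i]),int(red[i])) for i in range(0,190,1) if 209-i in [*range(185,199),*range(168,182),*range(138,152),*range(115,127),*range(84,96),*range(40,66)]])
row=gr[209-165:209-155].mean(0);print("slot row",row[25:66].astype(int)); row=gr[209-110:209-98].mean(0);print(row[25:66].astype(int));print("catch",(im[209-56:209-52,:,2].mean(0)-im[209-56:209-52,:,0].mean(0))[25:66].astype(int))
e=gr[209-80:209-70].mean(0);print(e[5:18].astype(int),e[73:88].astype(int))
E
python3 w2.py
```

```text
yaw 42.30006185388935 nz -0.0013333087451110435 7433 n.c 0.6441520828842232
width 0.06729255765419334 ctr [0.6111 0.2855] zmax [0.1918 0.1924 0.193 ]
[(198, -3, 71, -1), (197, -2, 70, -1), (196, -4, 76, -2), (195, -1, 108, -1), (194, -1, 135, -1), (193, 0, 140, -1), (192, 0, 130, -1), (191, 0, 105, -1), (190, 0, 88, 0), (189, 0, 87, 0), (188, 0, 87, 0), (187, 0, 86, -1), (186, 0, 86, -1), (185, 0, 87, -1), (181, 0, 88, 0), (180, 0, 88, -1), (179, 0, 87, 0), (178, 0, 87, -1), (177, 0, 87, 0), (176, -5, 88, -1), (175, -14, 88, -1), (174, -19, 87, -1), (173, -20, 87, -2), (172, -20, 87, -1), (171, -20, 87, -2), (170, -20, 87, -2), (169, -20, 87, -2), (168, -20, 87, -2), (151, -21, 87, -2), (150, 0, 87, -2), (149, 34, 87, -1), (148, 51, 87, -1), (147, 55, 87, -1), (146, 54, 87, -1), (145, 42, 87, -1), (144, 18, 88, 0), (143, 0, 88, -1), (142, 0, 88, -1), (141, 0, 88, -1), (140, 0, 87, -1), (139, 0, 87, 0), (138, 2, 83, 0), (126, 3, 84, 0), (125, 0, 86, 0), (124, 0, 87, 0), (123, 0, 86, 0), (122, 0, 87, 0), (121, -5, 88, -1), (120, -14, 87, -1), (119, -19, 87, -2), (118, -20, 87, -2), (11
[... 543 characters left out ...]
86, 64), (49, -36, 86, 64), (48, -36, 86, 66), (47, -33, 86, 62), (46, -22, 86, 40), (45, -11, 86, 21), (44, 0, 86, 3), (43, -6, 86, -1), (42, -17, 85, -2), (41, -29, 84, -5), (40, -39, 82, -8)]
slot row [86 86 86 87 87 87 87 85 82 79 75 71 67 67 67 67 67 67 67 67 67 67 67 67 67 70 75 78 81 85 87 87 86 87 87 87 87 87 88 88 87]
[86 86 86 87 87 87 88 85 81 79 75 71 68 67 67 67 67 67 67 67 68 67 67 66 67 70 74 77 80 83 86 86 86 86 87 87 87 87 88 88 87]
catch [ 0  0  0  0  0  1 11 25 39 51 57 61 63 61 62 62 63 63 63 63 63 63 63 63 64 62 57 51 40 22  9  2  0  0  0  0  0  0  0 -1  0]
[115 115 112 107 103  99  94  90  89  88  88  88  88] [ 87  88  91  95  98 102 105 107 108 108 107 107 108 107 107]
```

View pics/rw.png

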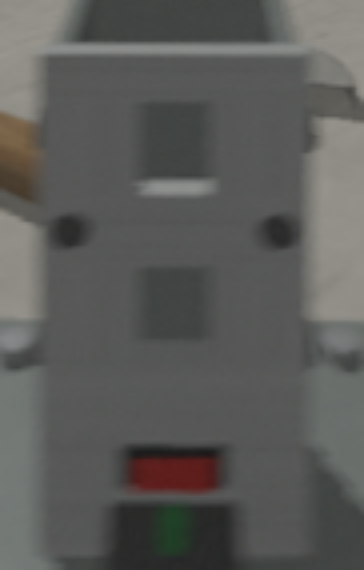

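```bash
python3 -c "
from h import *
delta([.49,-.05,.27],Rdown(97.5))"
```

```text
delta [0.1958, -0.1709, -0.1635] [0.1475, 0.4681, 0.5822] rows>= 4.91
```

Call:
carry_out --deltas '[0.039, -0.034, -0.033, 0.03, 0.094, 0.116, 0.078, -0.068, -0.065, 0.059, 0.187, 0.233, 0.117, -0.103, -0.098, 0.089, 0.281, 0.349, 0.157, -0.137, -0.131, 0.118, 0.374, 0.466, 0.196, -0.171, -0.164, 0.148, 0.468, 0.582]'

```text
time: 3.15
eef_pos: [0.49, -0.0501, 0.2726]
tcp_rot: [-0.066, 0.998, -0.002, 0.001]
contact_force: [0.3, 0.4, -0.4]
opening: 1.004
finger_force: 0.0
```

Call:
carry_out --deltas '[0, 0, 0, 0, 0, 0, 0, 0, 0, 0, 0, 0]'

```text
time: 3.4
eef_pos: [0.4905, -0.0486, 0.2711]
tcp_rot: [-0.067, 0.998, -0.0, 0.001]
contact_force: [0.2, 1.0, 0.3]
opening: 0.999
finger_force: 0.0
```

```bash
cat > wb.py <<'E'
from fit import *
name=sys.argv[1]
rgb,d,st=save("wrist",name)
P=cloud("wrist",d,st);hsv=cv2.cvtColor(rgb,cv2.COLOR_RGB2HSV)
m=np.isfinite(P[...,0])&(hsv[...,0]>18)&(hsv[...,0]<35)&(hsv[...,1]>130)&(np.hypot(P[...,0]-.51,P[...,1]+.047)<.13)&(P[...,2]>-.005)&(P[...,2]<.14)
x,e=fitb(P[m],np.array([.508,-.047,.13,0]));print(m.sum(),x,np.degrees(x[2]),e)
print(st["eef_pos"],st["tcp_rot"]);np.savez(f"pics/{name}_c.npz",b=P[m])
Rb=R.from_euler("z",x[2]).as_matrix();g=x[[0,1,3]]+Rb@[.005,0,.098];tcp=g-[0,0,.019]
print("grip",g);delta(tcp+[0,0,.07],Rdown(90+np.degrees(x[2])));delta(tcp,Rdown(90+np.degrees(x[2])))
E
python3 wb.py wb1
```

```text
5930 [ 0.5108 -0.0471  0.1393  0.0001] 7.980431992874185 0.0004562575296861073
[ 0.4905 -0.0486  0.2711] [-0.0673  0.9977 -0.0003  0.0014]
grip [ 0.5158 -0.0464  0.0981]
delta [-0.0253, -0.0015, 0.1216] [-0.0006, 0.002, -0.0038] rows>= 1.99
delta [-0.0251, -0.0015, 0.1916] [-0.0006, 0.002, -0.0038] rows>= 3.09
```

View pics/wb1.png

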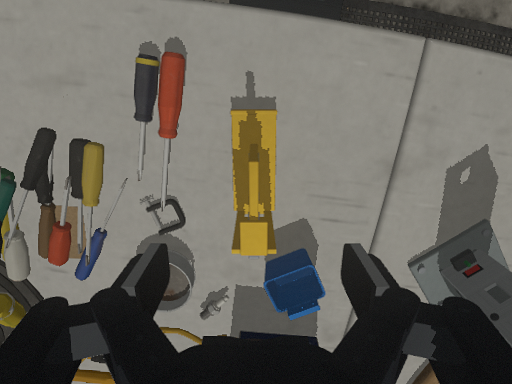

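Call:
carry_out --deltas '[-0.012, -0.001, 0.06, 0, 0, 0, -0.025, -0.0015, 0.12, 0, 0.002, -0.0038, -0.025, -0.0015, 0.16, 0, 0.002, -0.0038, -0.025, -0.0015, 0.19, 0, 0.002, -0.0038, -0.025, -0.0015, 0.19, 0, 0.002, -0.0038]'

```text
time: 4.08
eef_pos: [0.5132, -0.0458, 0.0777]
tcp_rot: [-0.07, 0.998, 0.001, -0.003]
contact_force: [-0.8, -0.5, -0.2]
opening: 0.999
finger_force: 0.0
```

Call:
carry_out --deltas '[0, 0, 0, 0, 0, 0, 0, 0, 0, 0, 0, 0, 0, 0, 0, 0, 0, 0, 0, 0, 0, 0, 0, 0, 0, 0, 0, 0, 0, 0]' --grip 0 --grip_force 50

```text
time: 4.7
eef_pos: [0.5159, -0.0482, 0.0812]
tcp_rot: [-0.068, 0.998, -0.001, 0.0]
contact_force: [-0.4, 0.5, 1.9]
opening: 0.109
finger_force: 53.0
```

Call:
carry_out --deltas '[0, 0, 0, 0, 0, 0, 0, 0, 0, 0, 0, 0]'

```text
time: 4.95
eef_pos: [0.5159, -0.0482, 0.0812]
tcp_rot: [-0.069, 0.998, -0.001, 0.0]
contact_force: [-1.9, 0.1, 5.3]
opening: 0.111
finger_force: 53.3
```

Call:
carry_out --deltas '[0, 0, -0.02, 0, 0, 0, 0, 0, -0.06, 0, 0, 0, 0, 0, -0.11, 0, 0, 0, 0, 0, -0.12, 0, 0, 0, 0, 0, -0.12, 0, 0, 0]'

```text
time: 5.58
eef_pos: [0.5151, -0.0478, 0.1995]
tcp_rot: [-0.069, 0.998, -0.0, -0.001]
contact_force: [-1.0, 0.7, -3.1]
opening: 0.111
finger_force: 52.2
```

```bash
cat > held.py <<'E'
from fit import *
name=sys.argv[1]
rgb,d,st=save("wrist",name)
P=cloud("wrist",d,st);hsv=cv2.cvtColor(rgb,cv2.COLOR_RGB2HSV)
p=np.array(st["eef_pos"]);Rt=R.from_quat(st["tcp_rot"]).as_matrix();yaw=np.arctan2(-Rt[1,0],-Rt[0,0])
m=np.isfinite(P[...,0])&(hsv[...,0]>18)&(hsv[...,0]<35)&(hsv[...,1]>130)&(np.linalg.norm(P-p,axis=-1)<.15)
Q=P[m]
# 6-dof pose in "level tool" frame: x fwd(-tool x), y=tool y? z up
F=np.c_[-Rt[:,0],Rt[:,1],-Rt[:,2]] ; print("det",np.linalg.det(F).round(3))
X=(Q-p)@F
def res(v):
    Rb=R.from_euler("zyx",v[3:]).as_matrix();return sdf((X-v[:3])@Rb,BR)
r=min((least_squares(res,[-.005,0,-.079+dz,0,e,0],loss="soft_l1",f_scale=.002) for e in(-.05,0,.05) for dz in(-.005,.005)),key=lambda r:r.cost)
print(m.sum(),"origin in tool-level frame",r.x[:3],"yaw/pitch/roll deg",np.degrees(r.x[3:]),"med",np.median(abs(r.fun)))
np.savez("held.npz",v=r.x)
print(p,st["tcp_rot"],st["contact_force"],st["opening"])
E
python3 held.py wh1
```

```text
det 1.0
14623 origin in tool-level frame [-0.0051  0.0011 -0.0811] yaw/pitch/roll deg [-0.1834  0.0197  0.0777] med 0.0003803789900530142
[ 0.5151 -0.0478  0.1995] [-0.0686  0.9976 -0.0003 -0.0008] [-0.9732  0.6848 -3.088 ] 0.11107136513193457
```

```bash
cat > go.py <<'E'
from h import *
# args: n l z  [yaw]
n,l,z=map(float,sys.argv[1:4]);yaw=float(sys.argv[4]) if len(sys.argv)>4 else 42.3
a=np.radians(42);N=np.array([np.cos(a),np.sin(a)]);L=np.array([-N[1],N[0]])
st=ctrl.get_state();p=st["eef_pos"];print("now n,l,z",(p[:2]@N).round(4),(p[:2]@L).round(4),p[2].round(4),"F n,l,z",(st["contact_force"][:2]@N).round(2),(st["contact_force"][:2]@L).round(2),st["contact_force"][2].round(2),"torque",st["wrist_torque"].round(2),"t",st["time"])
delta([*(n*N+l*L),z],Rdown(90+yaw),st)
E
python3 go.py .52 -.1985 .20; python3 go.py .545 -.1985 .1466
```

```text
now n,l,z 0.3504 -0.3795 0.1982 F n,l,z -0.09 0.28 -4.11 torque [-0.01  0.07  0.02] t 5.625
delta [-0.0388, 0.245, -0.0018] [0.0019, -0.0037, -0.6011] rows>= 3.97
now n,l,z 0.3504 -0.3795 0.1982 F n,l,z -0.09 0.28 -4.11 torque [-0.01  0.07  0.02] t 5.625
delta [-0.0597, 0.259, 0.0515] [0.0019, -0.0037, -0.6011] rows>= 4.33
```

Call:
carry_out --deltas '[0.0, 0.049, -0.008, 0, 0, -0.12, -0.008, 0.098, -0.01, 0, 0, -0.24, -0.018, 0.147, -0.01, 0, 0, -0.36, -0.03, 0.196, -0.005, 0, 0, -0.48, -0.039, 0.245, -0.002, 0.002, -0.004, -0.601]'

```text
time: 6.25
eef_pos: [0.5191, 0.2013, 0.1985]
tcp_rot: [-0.363, 0.932, -0.001, -0.001]
contact_force: [-0.0, -0.3, -2.6]
opening: 0.108
finger_force: 52.1
```

Call:
carry_out --deltas '[0, 0, 0, 0, 0, 0, 0, 0, 0, 0, 0, 0, 0, 0, 0, 0, 0, 0]'

```text
time: 6.62
eef_pos: [0.5204, 0.199, 0.2012]
tcp_rot: [-0.36, 0.933, -0.001, 0.001]
contact_force: [0.2, 0.7, -3.9]
opening: 0.109
finger_force: 52.0
```

```bash
python3 held.py wh2; python3 go.py .545 -.1985 .1466; cat > sv.py <<'E'
from h import *
# side view of where the bracket is vs strip
n=sys.argv[1];rgb,d,st=save("side",n)
E

```

```text
det 1.0
14536 origin in tool-level frame [-0.0044 -0.0001 -0.0812] yaw/pitch/roll deg [-0.2877 -0.1397  0.0876] med 0.0003848160810947716
[0.5204 0.199  0.2012] [-0.3601  0.9329 -0.0012  0.0006] [ 0.1706  0.6666 -3.8878] 0.10941876907808601
now n,l,z 0.52 -0.2005 0.2017 F n,l,z 0.45 -0.16 -2.45 torque [ 0.    0.02 -0.  ] t 6.675
delta [-0.0249, 0.0021, 0.0551] [-0.0031, 0.0011, -0.0018] rows>= 0.97
```

Call:
carry_out --deltas '[-0.012, 0.0015, 0.028, 0, 0, 0, -0.025, 0.0015, 0.055, -0.003, 0, -0.002, -0.025, 0.0015, 0.055, -0.003, 0, -0.002, -0.025, 0.0015, 0.055, -0.003, 0, -0.002]'

```text
time: 7.18
eef_pos: [0.5389, 0.2173, 0.1484]
tcp_rot: [-0.361, 0.932, -0.0, 0.002]
contact_force: [0.2, 0.4, -2.7]
opening: 0.107
finger_force: 52.0
```

```bash
cat > chk.py <<'E'
from fit import *
tag=sys.argv[1]
a=np.radians(42);N=np.array([np.cos(a),np.sin(a)]);L=np.array([-N[1],N[0]])
st=ctrl.get_state();p=np.array(st["eef_pos"]);print("tcp n l z",p[:2]@N,p[:2]@L,p[2])
g0=p-np.r_[N*.005,.081]
for n in("side","top"):
    rgb,d,_=save(n,n+tag);P=cloud(n,d);hsv=cv2.cvtColor(rgb,cv2.COLOR_RGB2HSV)
    m=np.isfinite(P[...,0])&(hsv[...,0]>18)&(hsv[...,0]<35)&(hsv[...,1]>130)&(np.hypot(P[...,0]-g0[0],P[...,1]-g0[1])<.12)&(abs(P[...,2]-g0[2]-.06)<.08)
    x,e=fitb(P[m],np.array([g0[0],g0[1],a,g0[2]]))
    print(n,m.sum(),"origin n,l,z",(x[:2]@N).round(4),(x[:2]@L).round(4),x[3].round(4),"yaw",np.degrees(x[2]).round(2),"e",e.round(5))
    c={"side":(.6098,.2834),"top":(.6072,.2845)}[n];print("   gap(rear face to strip)",(np.dot(c,N)-x[:2]@N-.075).round(4),"lateral err (bracket-rack)",(x[:2]@L-np.dot(c,L)).round(4))
E
python3 chk.py 1; python3 go.py .545 -.1985 .1466
```

```text
tcp n l z 0.5459100976101225 -0.1990908799952373 0.14837291655127594
side 1452 origin n,l,z 0.5387 -0.1984 0.0663 yaw 42.39 e 0.00075
   gap(rear face to strip) 0.0291 lateral err (bracket-rack) -0.0009
top 49 origin n,l,z 0.5431 -0.2063 0.068 yaw 33.91 e 0.00079
   gap(rear face to strip) 0.0235 lateral err (bracket-rack) -0.0114
now n,l,z 0.5464 -0.1991 0.1492 F n,l,z -0.27 -0.1 -3.06 torque [-0.01  0.03 -0.01] t 7.275
delta [0.0014, 0.0006, 0.0026] [-0.0021, 0.0046, 0.0013] rows>= 0.05
```

Call:
carry_out --deltas '[-0.006, 0.0007, 0.0018, -0.002, 0.003, 0.001, -0.012, 0.0007, 0.0018, -0.002, 0.003, 0.001, -0.015, 0.0007, 0.0018, -0.002, 0.003, 0.001, -0.0175, 0.0007, 0.0018, -0.002, 0.003, 0.001, -0.0175, 0.0007, 0.0018, -0.002, 0.003, 0.001]'

```text
time: 7.9
eef_pos: [0.551, 0.2304, 0.1456]
tcp_rot: [-0.361, 0.932, 0.001, -0.001]
contact_force: [0.5, -0.9, -3.4]
opening: 0.111
finger_force: 52.1
```

```bash
python3 go.py .57 -.1985 .1466
```

```text
now n,l,z 0.5637 -0.1975 0.1456 F n,l,z -0.27 -1.03 -3.43 torque [-0.01  0.   -0.03] t 7.9
delta [-0.0063, -0.0011, -0.001] [0.0014, -0.0008, 0.0012] rows>= 0.1
```

Call:
carry_out --deltas '[-0.0015, 0, 0, 0, 0, 0, -0.003, 0, 0, 0, 0, 0, -0.0045, 0, 0, 0, 0, 0, -0.0045, 0, 0, 0, 0, 0]'

```text
time: 8.4
eef_pos: [0.5543, 0.2334, 0.1458]
tcp_rot: [-0.361, 0.932, 0.001, -0.001]
contact_force: [0.1, 0.7, -2.9]
opening: 0.11
finger_force: 52.1
```

```bash
python3 go.py .575 -.1985 .1466
```

```text
now n,l,z 0.5681 -0.1975 0.1458 F n,l,z 0.55 0.4 -2.87 torque [-0.01 -0.03  0.02] t 8.4
delta [-0.0069, -0.001, -0.0008] [0.0013, -0.0006, 0.0011] rows>= 0.11
```

Call:
carry_out --deltas '[-0.0015, 0, 0, 0, 0, 0, -0.003, 0, 0, 0, 0, 0, -0.0045, 0, 0, 0, 0, 0, -0.0045, 0, 0, 0, 0, 0]'

```text
time: 8.9
eef_pos: [0.5577, 0.2364, 0.1457]
tcp_rot: [-0.361, 0.932, 0.001, -0.001]
contact_force: [0.2, -0.3, -2.7]
opening: 0.107
finger_force: 52.1
```

```bash
python3 go.py .575 -.1985 .1466;python3 chk.py 2
```

```text
now n,l,z 0.5726 -0.1975 0.1457 F n,l,z -0.02 -0.36 -2.72 torque [-0.07 -0.05  0.01] t 8.9
delta [-0.0024, -0.0011, -0.0009] [0.0013, -0.0007, 0.0012] rows>= 0.04
tcp n l z 0.5726360626371604 -0.19746023954804487 0.14574021859460323
side 1386 origin n,l,z 0.5652 -0.1966 0.0637 yaw 42.44 e 0.00079
   gap(rear face to strip) 0.0026 lateral err (bracket-rack) 0.0008
top 52 origin n,l,z 0.5657 -0.1971 0.0651 yaw 39.47 e 0.0011
   gap(rear face to strip) 0.0009 lateral err (bracket-rack) -0.0023
```

Call:
carry_out --deltas '[-0.001, 0, 0, 0, 0, 0, -0.002, 0, 0, 0, 0, 0, -0.003, 0, 0, 0, 0, 0, -0.003, 0, 0, 0, 0, 0]'

```text
time: 9.5
eef_pos: [0.5594, 0.238, 0.1456]
tcp_rot: [-0.361, 0.932, 0.0, -0.001]
contact_force: [-2.8, -2.6, -1.8]
opening: 0.108
finger_force: 52.4
```

```bash
python3 go.py .575 -.1985 .1466
```

```text
now n,l,z 0.5749 -0.1974 0.1456 F n,l,z -3.83 -0.09 -1.82 torque [-0.32  0.29  0.02] t 9.5
delta [-0.0001, -0.0011, -0.001] [0.0017, -0.0025, 0.0011] rows>= 0.02
```

Call:
carry_out --deltas '[0.0005, 0, 0.002, 0, 0, 0, 0.0008, 0, 0.004, 0, 0, 0, 0.0008, 0, 0.006, 0, 0, 0, 0.0008, 0, 0.007, 0, 0, 0, 0.0008, 0, 0.007, 0, 0, 0]'

```text
time: 10.12
eef_pos: [0.5594, 0.2379, 0.1391]
tcp_rot: [-0.361, 0.932, 0.001, -0.0]
contact_force: [-0.9, -1.4, -0.5]
opening: 0.107
finger_force: 52.4
```

```bash
python3 go.py .575 -.1985 .13
```

```text
now n,l,z 0.5749 -0.1975 0.1391 F n,l,z -1.65 -0.46 -0.5 torque [-0.04  0.22 -0.  ] t 10.125
delta [-0.0001, -0.0011, 0.0091] [0.0013, -0.0003, 0.0011] rows>= 0.15
```

Call:
carry_out --deltas '[0.0003, 0, 0.001, 0, 0, 0, 0.0003, 0, 0.002, 0, 0, 0, 0.0003, 0, 0.002, 0, 0, 0]'

```text
time: 10.5
eef_pos: [0.5594, 0.2376, 0.1383]
tcp_rot: [-0.361, 0.932, 0.0, -0.0]
contact_force: [-2.7, -2.0, 5.5]
opening: 0.107
finger_force: 53.4
```

```bash
python3 go.py .575 -.1985 .13
```

```text
now n,l,z 0.5747 -0.1977 0.1383 F n,l,z -3.37 0.28 5.54 torque [-0.16  0.62  0.09] t 10.5
delta [-0.0003, -0.0008, 0.0083] [0.0008, -0.0001, 0.0013] rows>= 0.13
```

Call:
carry_out --deltas '[0.0005, 0, -0.001, 0, 0, 0, 0.0005, 0, -0.001, 0, 0, 0]'

```text
time: 10.75
eef_pos: [0.5587, 0.2373, 0.1376]
tcp_rot: [-0.361, 0.932, 0.0, -0.0]
contact_force: [-1.2, -1.0, 0.5]
opening: 0.11
finger_force: 52.6
```

Call:
carry_out --deltas '[0, 0, 0, 0, 0, 0, 0, 0, 0, 0, 0, 0, 0, 0, 0, 0, 0, 0, 0, 0, 0, 0, 0, 0]' --grip 60

```text
time: 11.25
eef_pos: [0.5587, 0.2374, 0.1377]
tcp_rot: [-0.361, 0.932, 0.001, -0.0]
contact_force: [0.0, -0.4, -0.1]
opening: 0.597
finger_force: 0.0
```

```bash
python3 go.py .575 -.1985 .13; sed -i 's/x,e=fitb(P\[m\]/np.savez("pics\/cc.npz",P=P[m]);x,e=fitb(P[m]/' chk.py; python3 chk.py 3
```

```text
now n,l,z 0.574 -0.1974 0.1377 F n,l,z -0.25 -0.33 -0.09 torque [0.01 0.02 0.02] t 11.25
delta [-0.001, -0.0011, 0.0077] [0.0013, -0.0004, 0.0011] rows>= 0.13
tcp n l z 0.5740232619285135 -0.19743823735762372 0.13773256956078175
side 1382 origin n,l,z 0.5658 -0.197 0.0543 yaw 42.5 e 0.00074
   gap(rear face to strip) 0.002 lateral err (bracket-rack) 0.0005
top 57 origin n,l,z 0.5668 -0.1957 0.0559 yaw 40.88 e 0.00071
   gap(rear face to strip) -0.0002 lateral err (bracket-rack) -0.0008
```

View pics/side3.png

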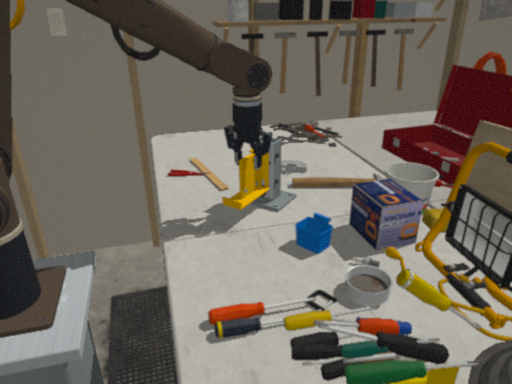

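Call:
carry_out --deltas '[0, 0, -0.02, 0, 0, 0, 0, 0, -0.06, 0, 0, 0, 0, 0, -0.08, 0, 0, 0, 0, 0, -0.08, 0, 0, 0]'

```text
time: 11.85
eef_pos: [0.5601, 0.2376, 0.2208]
tcp_rot: [-0.361, 0.932, 0.0, 0.002]
contact_force: [0.5, 0.2, 0.5]
opening: 0.602
finger_force: 0.0
```

Call:
carry_out --deltas '[0, 0, 0, 0, 0, 0, -0.02, 0, 0, 0, 0, 0, -0.043, 0, 0, 0, 0, 0, -0.043, 0, 0.02, 0, 0, 0, -0.043, 0, 0.025, 0, 0, 0]' --grip 0

```text
time: 12.48
eef_pos: [0.588, 0.2654, 0.188]
tcp_rot: [-0.361, 0.932, 0.001, -0.004]
contact_force: [1.2, 0.7, -0.5]
opening: 0.003
finger_force: 0.0
```

```bash
python3 go.py .617 -.1975 .18
```

```text
now n,l,z 0.6145 -0.1962 0.188 F n,l,z 1.33 -0.29 -0.54 torque [0.01 0.02 0.04] t 12.475
delta [-0.0025, -0.0013, 0.008] [0.0048, -0.0077, 0.0011] rows>= 0.14
```

Call:
carry_out --deltas '[0, 0, 0, 0, 0, 0, 0, 0, 0.005, 0, 0, 0, 0, 0, 0.009, 0, 0, 0, 0, 0, 0.011, 0, 0, 0, 0, 0, 0.011, 0, 0, 0]'

```text
time: 13.1
eef_pos: [0.5904, 0.2662, 0.1816]
tcp_rot: [-0.361, 0.932, 0.001, -0.001]
contact_force: [-0.8, -0.6, 0.1]
opening: 0.002
finger_force: 0.0
```

```bash
python3 go.py .617 -.1975 .17
```

```text
now n,l,z 0.6169 -0.1972 0.1816 F n,l,z -1.0 0.07 0.09 torque [ 0.04 -0.04 -0.04] t 13.1
delta [-0.0002, -0.0003, 0.0116] [0.0015, -0.0008, 0.001] rows>= 0.19
```

Call:
carry_out --deltas '[0, 0, 0.002, 0, 0, 0, 0, 0, 0.004, 0, 0, 0, 0, 0, 0.005, 0, 0, 0, 0, 0, 0.006, 0, 0, 0, 0, 0, 0.006, 0, 0, 0]'

```text
time: 13.72
eef_pos: [0.5908, 0.2663, 0.1768]
tcp_rot: [-0.361, 0.932, 0.0, -0.0]
contact_force: [-0.9, -1.4, 5.1]
opening: 0.005
finger_force: 2.6
```

Call:
carry_out --deltas '[0, 0, 0.001, 0, 0, 0, 0, 0, 0.002, 0, 0, 0, 0, 0, 0.002, 0, 0, 0]'

```text
time: 14.1
eef_pos: [0.5914, 0.2661, 0.1766]
tcp_rot: [-0.361, 0.932, -0.0, 0.001]
contact_force: [-2.9, -3.6, 9.8]
opening: 0.003
finger_force: 5.0
```

Call:
carry_out --deltas '[0, 0, 0.0005, 0, 0, 0, 0, 0, 0.001, 0, 0, 0, 0, 0, 0.001, 0, 0, 0]'

```text
time: 14.48
eef_pos: [0.5915, 0.2662, 0.1756]
tcp_rot: [-0.361, 0.932, -0.0, 0.001]
contact_force: [-2.5, -2.4, 9.9]
opening: -0.003
finger_force: 4.9
```

Call:
carry_out --deltas '[0, 0, 0.001, 0, 0, 0, 0, 0, 0.002, 0, 0, 0, 0, 0, 0.003, 0, 0, 0, 0, 0, 0.003, 0, 0, 0]'

```text
time: 14.98
eef_pos: [0.5907, 0.2664, 0.1699]
tcp_rot: [-0.361, 0.932, 0.001, 0.0]
contact_force: [0.3, -0.2, -0.3]
opening: -0.0
finger_force: 0.0
```

Call:
carry_out --deltas '[0, 0, 0.001, 0, 0, 0, 0, 0, 0.002, 0, 0, 0, 0, 0, 0.002, 0, 0, 0]'

```text
time: 15.35
eef_pos: [0.5905, 0.2664, 0.1679]
tcp_rot: [-0.361, 0.932, 0.001, -0.0]
contact_force: [-0.4, 0.6, 4.3]
opening: 0.002
finger_force: 1.8
```

Call:
carry_out --deltas '[0, 0, 0.001, 0, 0, 0, 0, 0, 0.002, 0, 0, 0, 0, 0, 0.002, 0, 0, 0, 0, 0, 0.002, 0, 0, 0]'

```text
time: 15.85
eef_pos: [0.5906, 0.2664, 0.1678]
tcp_rot: [-0.361, 0.932, 0.0, -0.0]
contact_force: [-3.4, -0.8, 9.7]
opening: -0.002
finger_force: 4.7
```

```bash
python3 go.py .617 -.1975 .17; python3 chk.py 4
```

```text
now n,l,z 0.6172 -0.1972 0.1678 F n,l,z -3.03 1.68 9.75 torque [-0.09  0.49  0.03] t 15.85
delta [0.0002, -0.0003, -0.0022] [0.0011, -0.0001, 0.0013] rows>= 0.04
tcp n l z 0.6171992452040521 -0.19721189506076128 0.16777753362550563
side 952 origin n,l,z 0.5659 -0.2067 0.0691 yaw 41.89 e 0.00099
   gap(rear face to strip) 0.0019 lateral err (bracket-rack) -0.0092
top 42 origin n,l,z 0.565 -0.1977 0.067 yaw 41.64 e 0.00033
   gap(rear face to strip) 0.0017 lateral err (bracket-rack) -0.0028
```

Call:
carry_out --deltas '[0, 0, 0.001, 0, 0, 0, 0, 0, 0.0015, 0, 0, 0, 0, 0, 0.0015, 0, 0, 0]'

```text
time: 16.32
eef_pos: [0.5907, 0.2664, 0.1677]
tcp_rot: [-0.361, 0.932, 0.0, -0.0]
contact_force: [-5.6, -1.2, 13.9]
opening: -0.001
finger_force: 6.9
```

Call:
carry_out --deltas '[0, 0, -0.005, 0, 0, 0, 0, 0, -0.05, 0, 0, 0, 0.04, 0, -0.09, 0, 0, 0, 0.09, 0, -0.1, 0, 0, 0, 0.15, 0, -0.1, 0, 0, 0]'

```text
time: 16.95
eef_pos: [0.479, 0.1643, 0.2646]
tcp_rot: [-0.362, 0.932, 0.0, -0.0]
contact_force: [0.1, -0.8, 0.7]
opening: -0.001
finger_force: 0.0
```

Call:
carry_out --deltas '[0.02, 0, 0, 0, 0, 0, 0.02, 0, 0, 0, 0, 0, 0.02, 0, 0, 0, 0, 0]'

```text
time: 17.32
eef_pos: [0.4653, 0.1519, 0.2638]
tcp_rot: [-0.361, 0.932, 0.001, -0.001]
contact_force: [-0.4, -0.2, -0.1]
opening: 0.0
finger_force: 0.0
```

```bash
cat > fin.py <<'E'
from fit import *
a=np.radians(42);N=np.array([np.cos(a),np.sin(a)]);L=np.array([-N[1],N[0]])
g0=np.array([.565*N[0]-.1975*L[0]*1,.565*N[1]-.1975*L[1],.045])
out=[]
for n in("side","top","wrist"):
    rgb,d,st=save(n,n+"F");P=cloud(n,d,st);hsv=cv2.cvtColor(rgb,cv2.COLOR_RGB2HSV)
    m=np.isfinite(P[...,0])&(hsv[...,0]>18)&(hsv[...,0]<35)&(hsv[...,1]>130)&(np.hypot(P[...,0]-g0[0],P[...,1]-g0[1])<.11)&(P[...,2]>.03)&(P[...,2]<.2)
    if m.sum()>50:
        x,e=fitb(P[m],np.array([g0[0],g0[1],a,g0[2]]));print(n,m.sum(),(x[:2]@N).round(4),(x[:2]@L).round(4),x[3].round(4),np.degrees(x[2]).round(2),e.round(5))
    if n=="wrist":a2=cv2.resize(rgb[:,:,::-1],(533,400));
    else:
        u,v=proj(n,[[*g0[:2]+N*.05,.09]])[0].astype(int);out.append(cv2.resize(rgb[v-50:v+50,u-50:u+50,::-1],(200,200),interpolation=cv2.INTER_CUBIC))
cv2.imwrite("pics/fin.png",np.hstack([a2,np.vstack(out)]));print(ctrl.get_state()["contact_force"])
E
python3 fin.py
```

```text
side 1554 0.5662 -0.197 0.0438 42.22 0.00085
top 618 0.5651 -0.1961 0.0462 42.13 0.00087
wrist 2122 0.5698 -0.1983 0.0439 42.47 0.0006
[-0.2446 -0.3265 -0.9367]
```

View pics/fin.png

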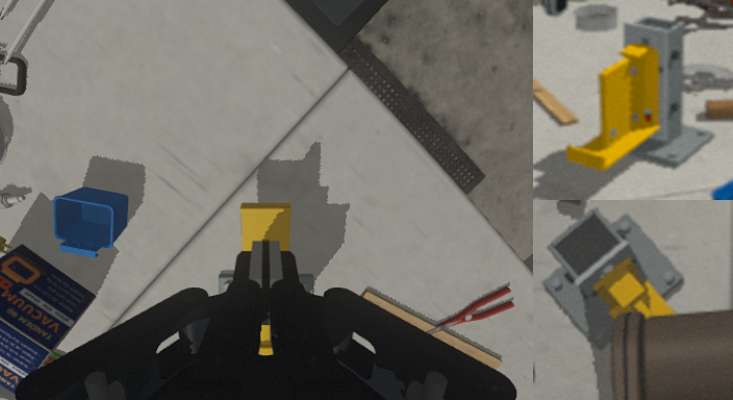

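```bash
python3 -c "
from plant import ctrl
print(ctrl.sign_off())"
```

```text
the job is handed in; nothing more can be done
None
```

The bracket hangs fully home on the upright and the red catch shows through its window. The highest wrist reading while pressing was about 15 N, the gripper has let go, and the blue bin was never touched; I handed the job in at about 17 s.

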